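# Hang two shoe lasts on a balance rack, side by side in turn

## Task

A small metal shoe last already hangs on one arm of the balance rack. Hang the other two by their hooks, taking the sides in turn so that the bar stays near level: first the large one in the single saddle of the other arm, then the second small one in the free saddle beside the first. Ease each weight onto the bar until the bar carries it before you let go, so that the bar neither drops, kicks up nor is pressed hard; leave the hanging last in its saddle and everything else on the bench where it lies.

Things in the scene. Friction and masses are not known exactly. Their poses are not given: they have to be found in the camera images.
- rack: Balance rack, fixed to the bench while you work: steel base plate 150 by 130 by 14 mm, grey forked post 34 mm wide and 229 mm high in the middle. Origin: centre of the base on the bench; +x points away from the robot (the lasts come from the -x side), +y along the arm with two saddles, z up. The pivot lies 200 mm above the origin.
- bar (a joint): Tilt of the bar (steel rod 12 mm thick, 472 mm long, along y) about its pivot, rad: 0 level, positive when the arm with two saddles (+y) is down. Stops at +-0.28. A spring in the hub levels the empty bar; it starts tilted by the last that hangs there; loaded on one side it gives way by several degrees, more with more weight, so a saddle sinks by some 5 to 35 mm while it takes a last's weight. Weight let go suddenly makes it swing.
- saddle_outer (a point): Outer saddle of the two-saddle arm: the bar's axis midway in the 21 mm gap between two brass collars 25 mm across and 5 mm thick (all saddles are alike), 200 mm from the pivot; y along the bar.
- saddle_inner (a point): Inner saddle of the two-saddle arm, 120 mm from the pivot; y along the bar.
- saddle_single (a point): The only saddle of the other arm, 160 mm from the pivot on the -y side; y along the bar.
- last_a: Small cast-aluminium child's shoe last, 115 mm long (toe to +x), 47 mm wide, its cone 55 mm high, hanging in the outer saddle from the start, to be left there; about 0.4 kg. It carries a rod hook and a grip block. Origin: middle of the sole, below the hook's arch; z up.
- last_a_hook (a point): Where the bar's axis lies under the arch of this last's hook when it hangs; 125 mm above the sole. Hook of 8 mm steel rod: shank 14 mm to the heel side (-x), arch 20 mm wide inside, short leg at the toe side whose tip ends 16 mm below this point. The mouth opens to the toe (+x), 54 mm high between leg tip and cone. Axes as the last.
- last_a_grip (a point): Centre of this last's dark wooden grip block on top of the hook, 26 mm (x) by 14 mm (y) by 42 mm high, on a short stem, 43 mm straight above the hook point; take it across its 14 mm. Axes as the last.
- last_b: Small cast-aluminium child's shoe last, 115 mm long (toe to +x), 47 mm wide, its cone 55 mm high, standing on its sole; lighter than 0.6 kg, its weight differs each time. It carries a rod hook and a grip block. Origin: middle of the sole, below the hook's arch; z up.
- last_b_hook (a point): Where the bar's axis lies under the arch of this last's hook when it hangs; 125 mm above the sole. Hook of 8 mm steel rod: shank 14 mm to the heel side (-x), arch 20 mm wide inside, short leg at the toe side whose tip ends 16 mm below this point. The mouth opens to the toe (+x), 54 mm high between leg tip and cone. Axes as the last.
- last_b_grip (a point): Centre of this last's dark wooden grip block on top of the hook, 26 mm (x) by 14 mm (y) by 42 mm high, on a short stem, 43 mm straight above the hook point; take it across its 14 mm. Axes as the last.
- last_c: Large cast-aluminium shoe last, 145 mm long (toe to +x), 59 mm wide, its cone 69 mm high, standing on its sole; 0.5 to 1 kg, its weight differs each time. Same hook and grip block as the small ones. Origin: middle of the sole, below the hook's arch; z up.
- last_c_hook (a point): Where the bar's axis lies under the arch of this last's hook when it hangs; 139 mm above the sole. Hook of 8 mm steel rod: shank 14 mm to the heel side (-x), arch 20 mm wide inside, short leg at the toe side whose tip ends 16 mm below this point. The mouth opens to the toe (+x), 54 mm high between leg tip and cone. Axes as the last.
- last_c_grip (a point): Centre of this last's dark wooden grip block on top of the hook, 26 mm (x) by 14 mm (y) by 42 mm high, on a short stem, 43 mm straight above the hook point; take it across its 14 mm. Axes as the last.
- tin: Bystander: flat steel tin, 68 mm across, 24 mm high. Origin: centre of underside.
- hammer: Bystander: hammer lying flat, 240 mm long.
- glue: Bystander: amber jar with black cap, 52 mm across, 85 mm high.
- heel: Bystander: wooden heel block, 60 by 54 by 34 mm.
- brush: Bystander: brush lying flat, 190 mm long.
- cup: Bystander: terracotta cup, 66 mm across, 75 mm high.
There are look-alikes about, which are no part of the job. Leave any orange look-alike of the last_a alone.

How it is judged:
By the outcome, as a careful person would: the job done as asked, in the order asked, and still so for the second after the job is handed in, with the robot touching nothing.
It also fails if it takes over 67 s, if anything falls off the work surface, if the arm or the gripper's body presses on something with over 40 N, if the wrist force passes 120 N, or if a joint passes its speed limit or range.

## Robot

A 7-joint arm with a two-finger parallel gripper is mounted at the origin on the work surface. World frame = base frame: x ahead of the robot, y to its left, z up, the work surface at z = 0. Lengths are in m, angles in degrees, forces in N, time in s.
With the tool pointing down it reaches from about 0.425 to 0.875 m from the base axis. Payload 4.7 kg.
Tool frame: the origin (TCP) lies at the very end of the fingers, on their centre line; the grasp point (between the pads) lies 19 mm behind it; z points along the fingers, y is the direction in which the jaws open and shut (so a half turn about z gives the same grasp; the last joint's range is limited). The gripper opens to 87 mm and grips with 3 to 60 N. Pads are 19 mm wide; open, the fingers measure 117 mm over their backs; the gripper's body (75 mm by 190 mm) begins 51 mm behind the grasp point.
Start: joints at [-70.64, 18.392, -4.016, 83.108, 1.295, 78.541, -3.26], TCP at [0.207, 0.616, 0.223] pointing down, gripper open.
Joint ranges: [-163.93, 163.93], [-17.29, 119.83], [-79.2, 71.16], [3.27, 140.29], [-89.18, 269.18], [5.43, 117.66], [-154.24, 154.24]. Speed limits (degrees/s): [147.25, 147.25, 180, 180, 180, 180, 180].

## Interface

Orientations are given as [roll, pitch, yaw] about the fixed x, y, z axes, in that order (R = Rz(yaw) Ry(pitch) Rx(roll)).
In Python, from cell import * gives the robot as it stands.
- The arm moves only by the tool arm_command, never from a script. Its argument "targets" is a list that holds one entry, the list of rows, each a list of 7 numbers: the shift along the tool's x, y, z in m, then the turn, a rotation vector about the tool's x, y, z in degrees, then the gripper's target within -1 to 1 (shut at 1, half-way at 0, fully open at -1). In form: [[[tx, ty, tz, rx, ry, rz, claw], ...]]. A call has 1 to 10 rows; each row is the pose to reach, as a shift and turn from the pose commanded when the call began, along the tool's axes at that moment; what a row does not reach only later rows make up. A row lasts 1/10 s, in which the tool goes at most 50 mm and 8.59 degrees, less where a joint would pass 70% of its speed; a pose out of reach is approached as far as the arm can. A call with a gripper value outside its range is refused whole. The fingers move at their own pace and stop on an object; "newtons" is the grip in N (left out, the last holds). Time passes only in rows, so rows that repeat a pose let the fingers close. It gives the time, the measured TCP pose, the force and the opening at its end, in the units of the state.
- get_obs(): the state, without advancing time (a new reading comes with each control period).
- read_camera(name): name is "scene" or "top" or "wrist"; returns a dict with "img" (420x560x3 uint8, red, green, blue), "z_map" (420x560 float32, m along the optical axis (not along the pixel's ray), 0 where there is no reading), "K" (3x3 intrinsics, pixels), "origin" and "attitude" of the camera in the world. Camera axes: x right, y down, z forward; pixel columns grow to the right and rows downward; lengths in m; the calibration is good to about 2 mm. A picture is of the moment at which its call begins.
- sign_off(): hands the job in, once; it reports no verdict.
Trained networks look in the newest picture that a camera, given by its name, has taken for a name from the list of things; names that differ only in an ending like _2 or _b are one class to them, and where a whole thing is asked for, a point or a joint stands for the part that bears it (a point fixed in the world has none). Each returns a list of dicts, best first, with "conf" (0 to 1); they miss things now and then, are a little off and sometimes report something else, mostly with a low value. They report only what shows in the picture. A call takes as long as a camera call. They do not tell look-alikes from the thing itself.
- search_frame(thing, camera): "position" ([column, row] in pixels, amid what is visible of it).
The state is a dict: "time_s": time; "qpos": joint angles; "joint_velocities": joint speeds; "effort": joint torques, N m; "tool_pos": TCP position; "tool_rot": TCP orientation; "force": force on the tool from outside, world axes, zero at the start; "wrist_torque": the same for the moment, N m; "grip_width": finger opening in m.
Only numpy, scipy, OpenCV 4.12 (cv2) and the standard library are available. Lean on these libraries where they do the work, as an engineer would, in place of code of your own. Each camera call takes 0.05 s, during which the arm holds its last target.

## Working session

There is one attempt and no reset: what is moved stays moved. The work goes in short steps, Python scripts to look and compute and a tool call to move; the robot and the scene stay as the last step left them, time stands still between calls to the robot, and variables do not carry over. Pictures are saved under pics/ and viewed, and the job is handed in when it is done.

Besides the shell and the picture viewer there is one more tool, called after "Request:" as name(argument=value, ...) on one line, values as JSON. arm_command: Moves the arm, as the interface text tells. Its arguments: {"type":"object","properties":{"targets":{"type":"array","items":{"type":"array","items":{"type":"array","items":{"type":"number"}}}},"newtons":{"type":"number"}},"required":["targets"]}

```bash
ls; mkdir -p pics; cat > h.py <<'E'
from cell import *
import numpy as np, cv2
from scipy.spatial.transform import Rotation as R
def cam(n,fn=None):
    c=read_camera(n)
    if fn: cv2.imwrite('pics/'+fn,c['img'][:,:,::-1])
    return c
def att(c):
    a=np.array(c['attitude'],float)
    return a if a.shape==(3,3) else (R.from_euler('xyz',a,degrees=True).as_matrix() if a.size==3 else None)
def cloud(c):
    z=c['z_map'];K=np.array(c['K']);v,u=np.mgrid[:z.shape[0],:z.shape[1]]
    p=np.stack([(u-K[0,2])/K[0,0]*z,(v-K[1,2])/K[1,1]*z,z],-1)
    w=p@att(c).T+np.array(c['origin']); w[z==0]=np.nan
    return w
E
python3 - <<'E'
from h import *
s=get_obs(); print(s)
for n in ['scene','top','wrist']:
    c=cam(n,n+'0.png'); print(n,c['K'],c['origin'],c['attitude'])
E
```

```text
pics
{'time_s': 0.0, 'qpos': array([-70.63999082,  18.43745768,  -4.01530768,  83.17622095,
         1.29384651,  78.54102758,  -3.2591808 ]), 'joint_velocities': array([-0.00050189,  0.0356851 , -0.04987805,  0.10601463, -0.00631692,
       -0.00971247, -0.01810556]), 'effort': array([-1.22933570e-04, -4.91300440e+01, -4.03965265e-01, -3.12520838e+01,
       -6.39312551e-02,  4.39739751e-02,  2.06351515e-04]), 'tool_pos': array([0.20667293, 0.61567043, 0.22146809]), 'tool_rot': array([-1.79890474e+02,  4.80960147e-03,  1.61450151e+02]), 'force': array([-0.27408455, -0.0571086 , -0.1125772 ]), 'wrist_torque': array([ 0.01150803, -0.06241925,  0.00168864]), 'grip_width': 0.08725764528554282}
scene [[449.41044041   0.         283.97713968]
 [  0.         449.41044041 214.77823537]
 [  0.           0.           1.        ]] [ 0.91784692 -0.60892255  1.0980735 ] [-1.42276535e+02  6.08620656e-03  3.34228111e+01]
top [[385.51961543   0.         275.31102244]
 [  0.         385.51961543 205.12325593]
 [  0.           0.           1.        ]] [ 0.32794537 -0.01697443  1.28581119] [-1.70350754e+02 -1.49517131e-01 -9.14366943e+01]
wrist [[351.4222335    0.         283.07755375]
 [  0.         351.4222335  209.24623583]
 [  0.           0.           1.        ]] [0.1390782  0.63894574 0.38408474] [1.64663100e+02 7.42704011e-02 7.15084020e+01]
```

View pics/scene0.png

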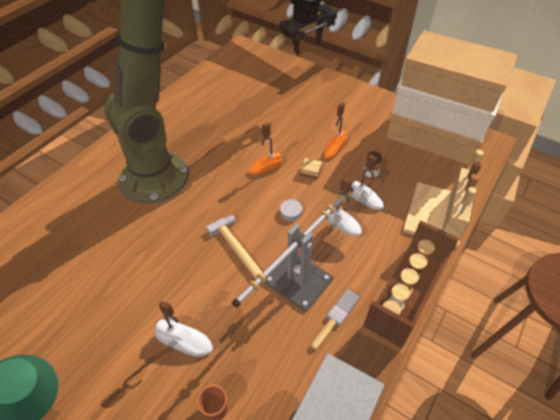

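View pics/top0.png

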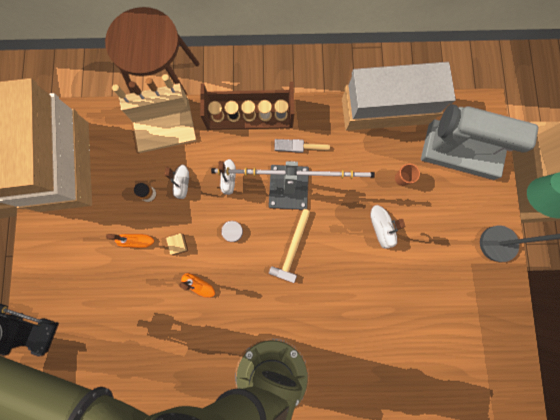

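View pics/wrist0.png

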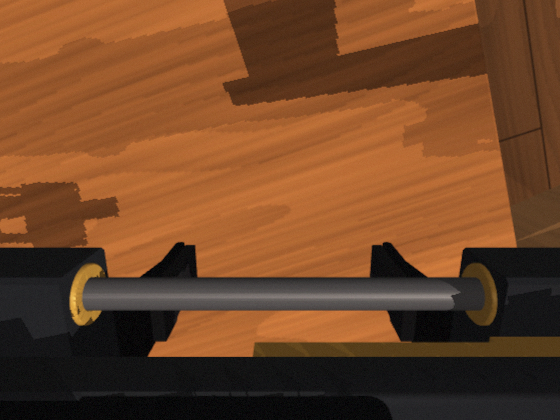

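```bash
python3 - <<'E'
from h import *
for n in ['top','scene']:
    c=cam(n); W=cloud(c); np.savez(n+'0.npz',W=W,img=c['img'])
    for t in ['rack','last_a','last_b','last_c','last_c_grip','last_b_grip','last_b_hook','saddle_single','saddle_inner','saddle_outer']:
        for d in search_frame(t,n):
            u,v=map(int,np.round(d['position'])); print(n,t,round(d['conf'],2),(u,v),np.round(W[v,u],3))
E
```

```text
top rack 0.66 (288, 181) [ 0.581 -0.063  0.207]
top last_a 0.92 (225, 175) [0.629 0.131 0.103]
top last_a 0.82 (387, 228) [ 0.452 -0.378  0.068]
top last_a 0.71 (197, 283) [0.296 0.228 0.045]
top last_a 0.59 (133, 240) [0.436 0.434 0.046]
top last_a 0.56 (180, 181) [0.625 0.285 0.053]
top last_b 0.92 (225, 175) [0.629 0.131 0.103]
top last_b 0.82 (387, 228) [ 0.452 -0.378  0.068]
top last_b 0.71 (197, 283) [0.296 0.228 0.045]
top last_b 0.59 (133, 240) [0.436 0.434 0.046]
top last_b 0.56 (180, 181) [0.625 0.285 0.053]
top last_c 0.92 (225, 175) [0.629 0.131 0.103]
top last_c 0.82 (387, 228) [ 0.452 -0.378  0.068]
top last_c 0.71 (197, 283) [0.296 0.228 0.045]
top last_c 0.59 (133, 240) [0.436 0.434 0.046]
top last_c 0.56 (180, 181) [0.625 0.285 0.053]
top last_c_grip 0.91 (383, 229) [ 0.45  -0.367  0.061]
top last_b_grip 0.76 (183, 181) [0.626 0.276 0.048]
top last_b_grip 0.6 (225, 179) [0.606 0.126 0.146]
top last_b_hook 0.69 (178, 182) [0.622 0.292 0.051]
top last_b_hook 0.22 (288, 175) [ 0.593 -0.062  0.227]
top saddle_single 0.65 (288, 172) [ 0.605 -0.063  0.215]
top saddle_singl
[... 922 characters left out ...]
3 (338, 141) [0.448 0.436 0.045]
scene last_c 0.72 (370, 190) [0.637 0.301 0.041]
scene last_c 0.58 (346, 218) [0.641 0.128 0.091]
scene last_c_grip 0.79 (182, 337) [ 0.472 -0.384  0.052]
scene last_b_grip 0.87 (367, 192) [0.634 0.285 0.046]
scene last_b_hook 0.82 (366, 192) [0.632 0.283 0.046]
scene saddle_single 0.96 (290, 249) [ 0.606 -0.111  0.207]
scene saddle_single 0.61 (342, 218) [0.634 0.116 0.099]
scene saddle_single 0.42 (176, 334) [ 0.459 -0.388  0.062]
scene saddle_inner 0.6 (288, 250) [ 0.605 -0.119  0.211]
scene saddle_outer 0.75 (290, 246) [ 0.603 -0.105  0.209]
scene saddle_outer 0.55 (299, 273) [ 0.622 -0.09   0.081]
scene saddle_outer 0.47 (338, 313) [ 0.753 -0.106  0.022]
```

```bash
python3 - <<'E'
from h import *
def crop(n,x0,y0,x1,y1):
    im=np.load(n+'0.npz')['img'][y0:y1,x0:x1,::-1]; return cv2.resize(im,(400,300),interpolation=cv2.INTER_CUBIC)
a=np.hstack([crop('top',130,150,250,240),crop('top',340,190,460,280)])
b=np.hstack([crop('scene',310,140,430,230),crop('scene',110,280,230,370)])
cv2.imwrite('pics/crops.png',np.vstack([a,b]))
def clusters(lo,hi,zlo,zhi,lab):
  for n in ['top','scene']:
    d=np.load(n+'0.npz');W=d['W'];im=d['img'].astype(int)
    m=(W[...,0]>lo[0])&(W[...,0]<hi[0])&(W[...,1]>lo[1])&(W[...,1]<hi[1])&(W[...,2]>zlo)&(W[...,2]<zhi)
    P=W[m]; print(lab,n,len(P), 'mean',np.round(P.mean(0),3) if len(P) else '', 'min',np.round(P.min(0),3),'max',np.round(P.max(0),3))
clusters((.5,.2),(.75,.36),.01,.075,'b body')
clusters((.5,.2),(.75,.36),.135,.3,'b grip')
clusters((.35,-.5),(.57,-.3),.01,.08,'c body')
clusters((.35,-.5),(.57,-.3),.155,.3,'c grip')
clusters((.5,.08),(.75,.18),.2,.35,'a grip')
clusters((.55,-.35),(.65,-.1),.17,.3,'bar-')
E
```

```text
b body top 415 mean [0.625 0.286 0.036] min [0.575 0.266 0.011] max [0.691 0.313 0.072]
b body scene 488 mean [0.632 0.281 0.034] min [0.578 0.264 0.01 ] max [0.69  0.308 0.073]
b grip top 77 mean [0.62  0.288 0.178] min [0.608 0.282 0.135] max [0.634 0.298 0.193]
b grip scene 129 mean [0.623 0.287 0.17 ] min [0.609 0.279 0.135] max [0.635 0.299 0.191]
c body top 727 mean [ 0.458 -0.372  0.046] min [ 0.391 -0.412  0.011] max [ 0.533 -0.342  0.079]
c body scene 1308 mean [ 0.471 -0.383  0.045] min [ 0.396 -0.415  0.01 ] max [ 0.538 -0.343  0.077]
c grip top 84 mean [ 0.451 -0.378  0.192] min [ 0.438 -0.388  0.164] max [ 0.464 -0.372  0.208]
c grip scene 159 mean [ 0.457 -0.383  0.191] min [ 0.44  -0.39   0.156] max [ 0.467 -0.372  0.207]
a grip top 72 mean [0.619 0.125 0.234] min [0.609 0.119 0.203] max [0.636 0.134 0.248]
a grip scene 139 mean [0.624 0.122 0.227] min [0.61  0.116 0.2  ] max [0.636 0.133 0.246]
bar- top 334 mean [ 0.595 -0.206  0.22 ] min [ 0.579 -0.304  0.201] max [ 0.61  -0.101  0.237]
bar- scene 511 mean [ 0.597 -0.218  0.221] min [ 0.581 -0.306  0.204] max [ 0.61  -0.101  0.236]
```

View pics/crops.png

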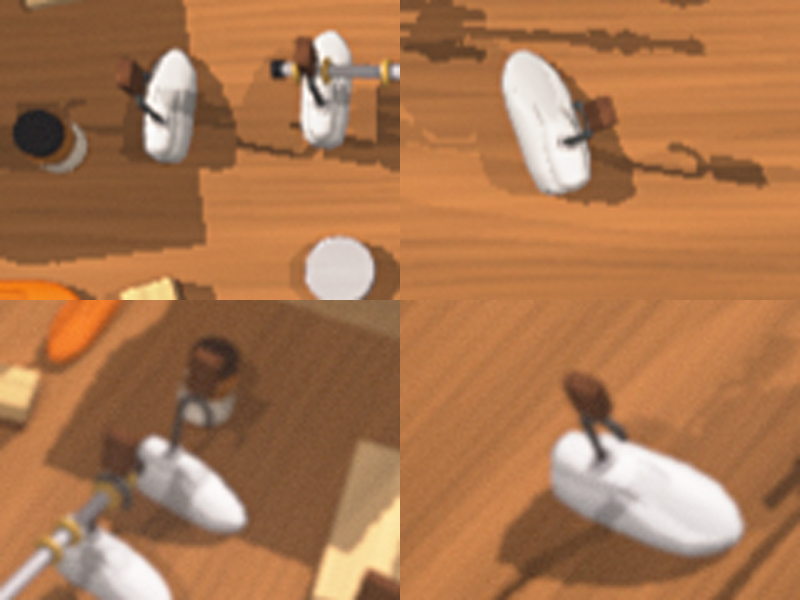

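```bash
cat >> h.py <<'E'
def sel(W,lo,hi):
    return W[np.all((W>np.array(lo))&(W<np.array(hi)),-1)]
def minrect(P):
    r=cv2.minAreaRect((P[:,:2]*1000).astype(np.float32)); return [np.round(r[0],1),np.round(r[1],1),round(r[2],1)]
def barfit(P):
    # P on upper surface; line x=a+b y ; z=c+d y
    A=np.c_[np.ones(len(P)),P[:,1]]
    for k in range(3):
        cx=np.linalg.lstsq(A,P[:,0],rcond=None)[0]; cz=np.linalg.lstsq(A,P[:,2],rcond=None)[0]
        r=np.hypot(P[:,0]-A@cx,P[:,2]-A@cz); m=r<np.percentile(r,95); P=P[m];A=A[m]
    return cx,cz
E
python3 - <<'E'
from h import *
T=np.load('top0.npz')['W'];S=np.load('scene0.npz')['W']
B=np.vstack([T.reshape(-1,3),S.reshape(-1,3)])
for nm,lo,hi in [('b body',(.5,.2,.01),(.75,.36,.075)),('b grip',(.58,.26,.15),(.66,.32,.3)),('c body',(.35,-.5,.01),(.57,-.3,.08)),('c grip',(.4,-.42,.162),(.5,-.35,.3)),('a grip',(.58,.1,.19),(.66,.15,.3)),('a body',(.5,.06,.03),(.75,.18,.12))]:
    for n,W in [('T',T),('S',S),('B',B)]:
        P=sel(W,lo,hi); print(nm,n,minrect(P),'zmax',np.round(np.percentile(P[:,2],[50,97]),3))
for n,W in [('T',T),('S',S)]:
    for lo,hi in [((.56,-.33,.17),(.64,-.1,.26)),((.56,-.03,.15),(.64,.1,.26))]:
        P=sel(W,lo,hi); cx,cz=barfit(P); print(n,len(P),'x0,slope',cx,'z',cz,'yext',P[:,1].min(),P[:,1].max())
    # yend
    P=sel(W,(.56,.1,.14),(.64,.2,.2)); print('yend+',P[:,1].max(), P[P[:,1].argmax()])
    P=sel(W,(.56,-.13,.223),(.64,0,.26)); print('post top',minrect(P),P[:,2].max())
    P=sel(W,(.4,-.2,.008),(.8,.08,.02)); print('base',minrect(P))
    # x-radius profile for collars
    P=sel(W,(.56,-.33,.17),(.64,.2,.26)); 
    cx,cz=barfit(sel(W,(.56,-.33,.17),(.64,-.1,.26)))
    dz=P[:,2]-(cz[0]+cz[1]*P[:,1]); m=dz>.0045
    h,e=np.histogram(P[m,1],bins=np.arange(-.32,.18,.004)); print([(round(a,3),int(k)) for a,k in zip(e,h) if k])
E
```

```text
b body T [array([633. , 290.1]), array([ 46.2, 115. ]), 85.2] zmax [0.037 0.058]
b body S [array([634. , 285.3]), array([111.9,  43.5]), 3.1] zmax [0.033 0.057]
b body B [array([632.8, 287.9]), array([ 48.3, 115.6]), 89.3] zmax [0.035 0.057]
b grip T [array([620.9, 289.7]), array([26. , 15.2]), 3.5] zmax [0.185 0.191]
b grip S [array([622.6, 289.5]), array([18.2, 26. ]), 81.9] zmax [0.175 0.19 ]
b grip B [array([621.9, 289.5]), array([18.8, 27. ]), 84.7] zmax [0.179 0.191]
c body T [array([ 463.5, -376.6]), array([144.3,  57.9]), 12.0] zmax [0.046 0.07 ]
c body S [array([ 466.8, -378.9]), array([145.6,  57.3]), 14.3] zmax [0.045 0.071]
c body B [array([ 465.4, -377.5]), array([147.5,  60.4]), 12.4] zmax [0.045 0.071]
c grip T [array([ 451.1, -380.7]), array([25.7, 14.5]), 9.3] zmax [0.199 0.206]
c grip S [array([ 453.7, -382. ]), array([26.5, 14.9]), 16.5] zmax [0.195 0.205]
c grip B [array([ 452.6, -381.2]), array([28.6, 16. ]), 9.3] zmax [0.196 0.205]
a grip T [array([621.9, 125.1]), array([19.7, 26.8]), 59.0] zmax [0.239 0.245]
a grip S [array([622.7, 121. ]), array([25.9, 24.3]),
[... 2799 characters left out ...]
(-0.088), 40), (np.float64(-0.084), 37), (np.float64(-0.08), 36), (np.float64(-0.076), 35), (np.float64(-0.072), 33), (np.float64(-0.068), 36), (np.float64(-0.064), 29), (np.float64(-0.06), 18), (np.float64(-0.056), 8), (np.float64(-0.036), 1), (np.float64(0.028), 1), (np.float64(0.032), 9), (np.float64(0.036), 5), (np.float64(0.056), 7), (np.float64(0.06), 7), (np.float64(0.064), 2), (np.float64(0.096), 1), (np.float64(0.108), 2), (np.float64(0.112), 9), (np.float64(0.116), 45), (np.float64(0.12), 69), (np.float64(0.124), 38), (np.float64(0.128), 10), (np.float64(0.132), 4), (np.float64(0.136), 1), (np.float64(0.14), 1), (np.float64(0.148), 1), (np.float64(0.156), 3), (np.float64(0.16), 2)]
```

```bash
cat >> h.py <<'E'
def pose_R(yaw): return R.from_euler('xyz',[180,0,yaw],degrees=True)
def rows(wps,claw,cur=None):
    s=get_obs(); p0=np.array(s['tool_pos']) ; R0=R.from_euler('xyz',s['tool_rot'],degrees=True)
    if cur is not None: p0=np.array(cur[:3]); R0=pose_R(cur[3])
    out=[]
    for x,y,z,yaw in wps:
        t=R0.inv().apply(np.array([x,y,z])-p0); r=(R0.inv()*pose_R(yaw)).as_rotvec(degrees=True)
        out.append([round(float(v),4) for v in t]+[round(float(v),1) for v in r]+[claw])
    return out
E
python3 - <<'E'
from h import *
N=26;w=[]
for i in range(1,N+1):
    f=i/N;a=np.radians(71.4-111.5*f);r=.65+(.589-.65)*f;z=min(.34,.223+.02*i) 
    if i>22: z=.34-.02*(i-22)
    w.append((r*np.cos(a),r*np.sin(a),z,161.45-148.45*f))
import json
json.dump(w,open('w.json','w'))
print(json.dumps(rows(w[:10],-1)))
print(json.dumps(rows(w[10:20],-1,w[9])));print(json.dumps(rows(w[20:],-1,w[19])))
E
```

```text
[[-0.049, -0.0042, -0.0204, 0.0, 0.0, 5.7, -1], [-0.0968, -0.012, -0.0404, 0.0, 0.0, 11.4, -1], [-0.1437, -0.0233, -0.0604, 0.0, 0.0, 17.1, -1], [-0.1894, -0.0381, -0.0804, 0.0, 0.0, 22.8, -1], [-0.2338, -0.0561, -0.1004, 0.0, 0.0, 28.5, -1], [-0.2766, -0.0774, -0.1174, 0.0, 0.0, 34.3, -1], [-0.3174, -0.1017, -0.1174, 0.0, 0.0, 40.0, -1], [-0.3562, -0.1289, -0.1174, 0.0, 0.0, 45.7, -1], [-0.3927, -0.1588, -0.1174, 0.0, 0.0, 51.4, -1], [-0.4267, -0.1913, -0.1174, 0.0, 0.0, 57.1, -1]]
[[-0.0463, 0.0075, 0.0, 0.0, -0.0, 5.7, -1], [-0.0928, 0.0114, 0.0, 0.0, -0.0, 11.4, -1], [-0.1393, 0.0118, 0.0, 0.0, -0.0, 17.1, -1], [-0.1855, 0.0088, 0.0, 0.0, -0.0, 22.8, -1], [-0.2312, 0.0024, 0.0, 0.0, -0.0, 28.5, -1], [-0.2761, -0.0075, -0.0, 0.0, -0.0, 34.3, -1], [-0.32, -0.0206, -0.0, 0.0, -0.0, 40.0, -1], [-0.3626, -0.0369, -0.0, -0.0, -0.0, 45.7, -1], [-0.4037, -0.0563, -0.0, 0.0, -0.0, 51.4, -1], [-0.4431, -0.0786, -0.0, -0.0, -0.0, 57.1, -1]]
[[-0.0414, 0.0178, 0.0, 0.0, -0.0, 5.7, -1], [-0.0839, 0.0324, 0.0, 0.0, -0.0, 11.4, -1], [-0.1272, 0.0437, 0.02, -0.0, -0.0, 17.1, -1], [-0.1711, 0.0517, 0.04, -0.0, -0.0, 22.8, -1], [-0.2152, 0.0564, 0.06, 0.0, -0.0, 28.5, -1], [-0.2594, 0.0577, 0.08, 0.0, -0.0, 34.3, -1]]
```

Request:
arm_command(targets=[[[-0.045,-0.004,-0.02,0,0,5.7,-1],[-0.09,-0.011,-0.04,0,0,11.4,-1],[-0.136,-0.021,-0.06,0,0,17,-1],[-0.182,-0.035,-0.08,0,0,22.8,-1],[-0.226,-0.053,-0.1,0,0,28.5,-1],[-0.27,-0.074,-0.117,0,0,34,-1],[-0.314,-0.1,-0.117,0,0,40,-1],[-0.354,-0.128,-0.117,0,0,45.7,-1],[-0.392,-0.158,-0.117,0,0,51.4,-1],[-0.427,-0.191,-0.117,0,0,57,-1]]])

```text
time_s: 2.25
tool_pos: [0.5508, 0.2998, 0.3396]
tool_rot: [180.0, -0.0, 104.2]
force: [0.7, -0.3, 0.1]
grip_width: 0.0871
```

Request:
arm_command(targets=[[[-0.046,0.007,0,0,0,5.7,-1],[-0.093,0.011,0,0,0,11.4,-1],[-0.139,0.012,0,0,0,17,-1],[-0.185,0.009,0,0,0,22.8,-1],[-0.231,0.002,0,0,0,28.5,-1],[-0.276,-0.008,0,0,0,34,-1],[-0.32,-0.021,0,0,0,40,-1],[-0.363,-0.037,0,0,0,45.7,-1],[-0.404,-0.056,0,0,0,51.4,-1],[-0.443,-0.079,0,0,0,57,-1]]])

```text
time_s: 3.25
tool_pos: [0.5834, -0.149, 0.3395]
tool_rot: [180.0, -0.0, 47.2]
force: [0.5, 0.3, -0.3]
grip_width: 0.0872
```

Request:
arm_command(targets=[[[-0.041,0.018,0,0,0,5.7,-1],[-0.084,0.032,0,0,0,11.4,-1],[-0.127,0.044,0,0,0,17,-1],[-0.171,0.052,0,0,0,22.8,-1],[-0.215,0.056,0,0,0,28.5,-1],[-0.259,0.058,0.01,0,0,34,-1],[-0.259,0.058,0.02,0,0,34,-1]]])

```text
time_s: 3.95
tool_pos: [0.4449, -0.3843, 0.3205]
tool_rot: [179.8, 0.1, 12.6]
force: [-0.9, -0.4, 0.5]
grip_width: 0.087
```

```bash
python3 - <<'E'
from h import *
c=cam('wrist','w1.png'); s=get_obs(); print(s['time_s'],s['tool_pos'],s['tool_rot'],s['force'],np.round(s['qpos']))
W=cloud(c); 
for nm,lo,hi in [('c body',(.35,-.5,.01),(.57,-.3,.08)),('c grip',(.4,-.42,.162),(.5,-.35,.24))]:
    P=sel(W,lo,hi)
    if len(P): print(nm,len(P),minrect(P),P[:,2].max())
E
```

```text
4.0 [ 0.4474951  -0.38028453  0.31826053] [-1.79967070e+02  6.69605262e-02  1.30075119e+01] [ 0.47015855  1.34192402 -0.711439  ] [ -5.  12.  51.  85.  -9.  88. -32.]
c body 3854 [array([ 466.4, -376.7]), array([144.3,  59.2]), 12.5] 0.06957744366842045
c grip 607 [array([ 454.5, -380. ]), array([25. , 13.7]), 12.4] 0.20500793504874387
```

View pics/w1.png

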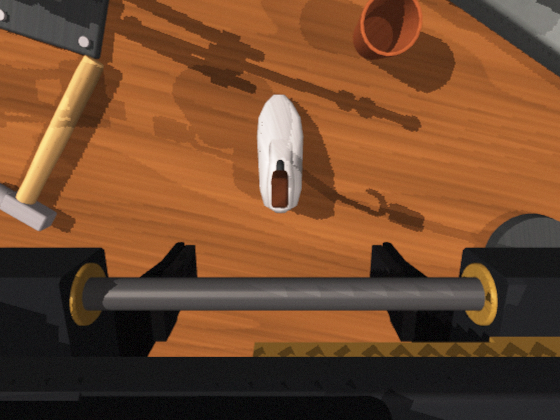

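Request:
arm_command(targets=[[[0.006,0.0015,0.03,0,0,0.5,-1],[0.006,0.0015,0.07,0,0,0.5,-1],[0.006,0.0015,0.11,0,0,0.5,-1],[0.006,0.0015,0.135,0,0,0.5,-1],[0.006,0.0015,0.15,0,0,0.5,-1],[0.006,0.0015,0.155,0,0,0.5,-1],[0.006,0.0015,0.155,0,0,0.5,-1]]])

```text
time_s: 4.7
tool_pos: [0.4582, -0.377, 0.1648]
tool_rot: [180.0, -0.0, 13.0]
force: [-0.0, -0.5, -0.0]
grip_width: 0.0869
```

Request:
arm_command(targets=[[[0,0,0,0,0,0,1],[0,0,0,0,0,0,1],[0,0,0,0,0,0,1],[0,0,0,0,0,0,1],[0,0,0,0,0,0,1],[0,0,0,0,0,0,1],[0,0,0,0,0,0,1]]], newtons=35)

```text
time_s: 5.4
tool_pos: [0.4575, -0.3773, 0.1645]
tool_rot: [-180.0, -0.0, 12.9]
force: [0.6, 0.4, -0.1]
grip_width: 0.039
```

```bash
python3 - <<'E'
from h import *
s=get_obs(); print(s['time_s'],s['tool_pos'],s['tool_rot'],s['force'],s['wrist_torque'],s['grip_width'])
E
```

```text
5.4 [ 0.45750414 -0.37730424  0.1645144 ] [-1.79993568e+02 -3.42448539e-04  1.29493433e+01] [ 0.59455629  0.36154549 -0.08655164] [-0.00575722  0.0969518  -0.04741106] 0.03896773762813368
```

Request:
arm_command(targets=[[[-0.0045,0.0025,0.001,0,0,0,1],[-0.0045,0.0025,0.001,0,0,0,1],[-0.0045,0.0025,0.001,0,0,0,1],[-0.0045,0.0025,0.001,0,0,0,1],[-0.0045,0.0025,0.001,0,0,0,1],[-0.0045,0.0025,0.001,0,0,0,1],[-0.0045,0.0025,0.001,0,0,0,1],[-0.0045,0.0025,0.001,0,0,0,1]]], newtons=35)

```text
time_s: 6.2
tool_pos: [0.4533, -0.3806, 0.1635]
tool_rot: [-180.0, 0.0, 12.9]
force: [-3.1, 1.3, 1.4]
grip_width: 0.0138
```

```bash
python3 - <<'E'
from h import *
c=cam('wrist','w2.png')
s=get_obs(); print(s['time_s'],s['tool_pos'],s['tool_rot'],s['force'],s['wrist_torque'],s['grip_width'])
E
```

```text
6.25 [ 0.4532961  -0.38056602  0.16345373] [-1.79951921e+02  2.97214668e-02  1.29420213e+01] [-2.91871715  1.15605316  1.51921113] [0.47053418 0.83144722 0.00185611] 0.01396167618833978
```

View pics/w2.png

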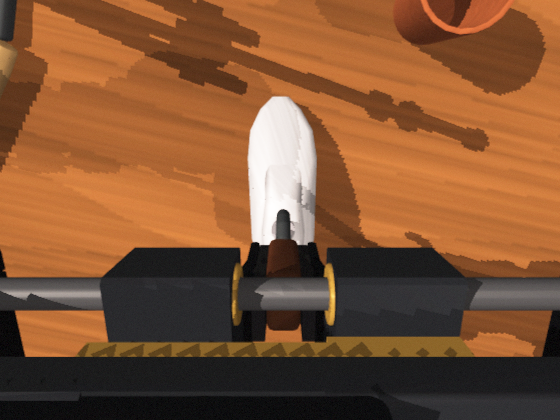

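```bash
python3 - <<'E'
from h import *
w=[(.4535,-.3805,z,13) for z in (.175,.20,.23,.26,.286)]
for i in range(1,6): f=i/5; w.append((.4535+.0165*f,-.3805+.16*f,.286,13-17.6*f))
for r in rows(w,1): print(r)
E
```

```text
[0.0002, -0.0, -0.0115, -0.0, 0.0, -0.1, 1]
[0.0002, -0.0, -0.0365, -0.0, 0.0, -0.1, 1]
[0.0002, -0.0001, -0.0665, -0.0, 0.0, -0.1, 1]
[0.0002, -0.0001, -0.0965, -0.0, 0.0, -0.1, 1]
[0.0001, -0.0001, -0.1225, -0.0, 0.0, -0.1, 1]
[0.0105, -0.0306, -0.1225, -0.0, 0.0, 3.5, 1]
[0.0209, -0.061, -0.1225, -0.0, 0.0, 7.0, 1]
[0.0313, -0.0915, -0.1225, -0.0, 0.0, 10.5, 1]
[0.0417, -0.1219, -0.1225, -0.0, 0.0, 14.0, 1]
[0.0521, -0.1524, -0.1224, -0.0, 0.0, 17.5, 1]
```

Request:
arm_command(targets=[[[0,0,-0.005,0,0,0,1],[0,0,-0.015,0,0,0,1],[0,0,-0.03,0,0,0,1],[0,0,-0.05,0,0,0,1],[0,0,-0.075,0,0,0,1],[0,0,-0.1,0,0,0,1],[0,0,-0.118,0,0,0,1],[0,0,-0.1225,0,0,0,1],[0,0,-0.1225,0,0,0,1]]])

```text
time_s: 7.15
tool_pos: [0.454, -0.3812, 0.287]
tool_rot: [179.9, -0.1, 12.9]
force: [-0.5, 0.9, -8.8]
grip_width: 0.0135
```

```bash
python3 - <<'E'
from h import *
c=cam('wrist','w3.png')
s=get_obs(); print(s['time_s'],s['tool_pos'],s['tool_rot'],s['force'],s['wrist_torque'],s['grip_width'])
E
```

```text
7.2 [ 0.45356038 -0.38062475  0.28574934] [-1.79979560e+02  3.03968508e-04  1.29497579e+01] [-0.26782512 -0.13566346 -9.093723  ] [0.00429819 0.16827886 0.02403977] 0.013617294808663942
```

View pics/w3.png

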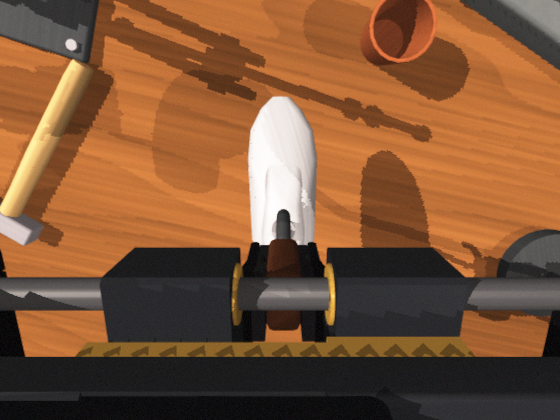

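Request:
arm_command(targets=[[[0.007,-0.02,0,0,0,2.5,1],[0.0155,-0.045,0,0,0,5,1],[0.025,-0.075,0,0,0,8.5,1],[0.036,-0.105,0,0,0,12,1],[0.045,-0.132,0,0,0,15,1],[0.0515,-0.15,0,0,0,17.5,1],[0.052,-0.1525,0,0,0,17.6,1],[0.052,-0.1525,0,0,0,17.6,1],[0.052,-0.1525,0,0,0,17.6,1]]])

```text
time_s: 8.1
tool_pos: [0.4694, -0.2218, 0.2855]
tool_rot: [180.0, 0.1, -4.7]
force: [0.2, -0.1, -8.2]
grip_width: 0.0137
```

```bash
python3 - <<'E'
from h import *
s=get_obs(); print(s['time_s'],s['tool_pos'],s['tool_rot'],s['force'],np.round(s['qpos']))
c=cam('wrist','w4.png');W=cloud(c);d=cam('scene','s4.png');WS=cloud(d)
np.savez('w4.npz',W=W,WS=WS)
for W in (W,WS):
  P=sel(W,(.56,-.33,.18),(.64,-.12,.245))
  if len(P)>30:
    cx,cz=barfit(P); print(len(P),'x',cx,'z',cz, 'at saddle x',cx@[1,-.2305],'z',cz@[1,-.2305],'y',P[:,1].min(),P[:,1].max())
    dx=P[:,0]-(cx[0]+cx[1]*P[:,1]); m=abs(dx)>.0075
    h,e=np.histogram(P[m,1],bins=np.arange(-.33,-.12,.003)); print([(round(float(a),3),int(k)) for a,k in zip(e,h) if k])
E
```

```text
8.1 [ 0.46940933 -0.22179249  0.28546721] [ 1.79950281e+02  6.20049080e-02 -4.72724758e+00] [ 0.24587145 -0.12132082 -8.2484812 ] [-22.  -0.  45.  97.   0.  83. -72.]
7775 x [0.61297628 0.07934562] z [ 0.19626869 -0.11813941] at saddle x 0.5946871110538026 z 0.2234998285587776 y -0.30310085369739354 -0.12000574388162802
[(-0.303, 6), (-0.3, 3), (-0.297, 13), (-0.294, 4), (-0.246, 10), (-0.243, 51), (-0.24, 45), (-0.222, 7), (-0.219, 57), (-0.216, 68), (-0.213, 15)]
477 x [0.61391949 0.07554547] z [ 0.1959649  -0.11531477] at saddle x 0.5965062612580709 z 0.2225449539076553 y -0.3068657668686435 -0.12018077662515697
[(-0.306, 6), (-0.303, 1), (-0.3, 1), (-0.297, 1), (-0.267, 1), (-0.249, 4), (-0.246, 7), (-0.243, 5), (-0.231, 1), (-0.222, 6), (-0.219, 8), (-0.216, 3)]
```

View pics/w4.png

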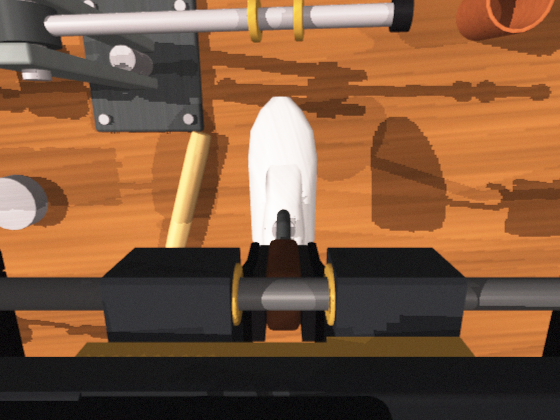

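View pics/s4.png

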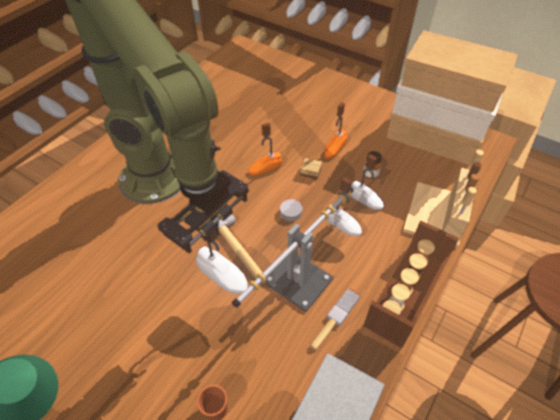

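Request:
arm_command(targets=[[[0.012,-0.0005,0,0,0,0,1],[0.028,-0.001,0,0,0,0,1],[0.045,-0.001,0,0,0,0,1],[0.062,-0.0015,0,0,0,0,1],[0.08,-0.002,0,0,0,0,1],[0.096,-0.002,0,0,0,0,1],[0.11,-0.002,0,0,0,0,1],[0.12,-0.002,0,0,0,0,1],[0.126,-0.002,0,0,0,0,1],[0.126,-0.002,0,0,0,0,1]]])

```text
time_s: 9.2
tool_pos: [0.5964, -0.2289, 0.2856]
tool_rot: [180.0, 0.0, -4.7]
force: [-0.5, -0.6, -8.6]
grip_width: 0.0136
```

```bash
python3 - <<'E'
from h import *
s=get_obs(); print(s['time_s'],s['tool_pos'],s['tool_rot'],s['force'],np.round(s['qpos']))
c=cam('wrist','w5.png');W=cloud(c);d=cam('scene');WS=cloud(d)
im=np.hstack([c['img'][100:400,80:480],cv2.resize(d['img'][190:340,190:390],(400,300),interpolation=cv2.INTER_CUBIC)])
cv2.imwrite('pics/m5.png',im[:,:,::-1])
for W in (W,WS):
  P=np.vstack([sel(W,(.56,-.33,.18),(.64,-.25,.245)),sel(W,(.56,-.21,.18),(.64,-.12,.228))])
  if len(P)>30:
    cx,cz=barfit(P); print(len(P),'x',cx,'z',cz, 'at saddle x',cx@[1,-.2305],'z',cz@[1,-.2305],'y',P[:,1].min(),P[:,1].max())
E
```

```text
9.2 [ 0.59635519 -0.22888755  0.2855994 ] [ 1.79971134e+02  3.64872339e-02 -4.65253243e+00] [-0.53879471 -0.5579765  -8.63722374] [-16.  19.  45.  81. -14.  86. -66.]
3813 x [0.61474843 0.07485609] z [ 0.19622497 -0.11711074] at saddle x 0.5974940990128729 z 0.22321899397715234 y -0.30437863363117834 -0.12002621139405968
336 x [0.61376559 0.07445919] z [ 0.19553223 -0.11678772] at saddle x 0.5966027440374163 z 0.22245179747526306 y -0.30631558258618036 -0.12018681636338713
```

View pics/m5.png

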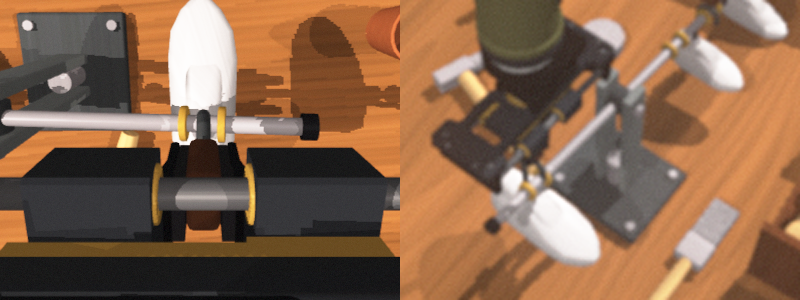

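Request:
arm_command(targets=[[[0,0,0.006,0,0,0,1],[0,0,0.013,0,0,0,1],[0,0,0.02,0,0,0,1],[0,0,0.027,0,0,0,1],[0,0,0.033,0,0,0,1],[0,0,0.036,0,0,0,1],[0,0,0.037,0,0,0,1]]])

```text
time_s: 10.0
tool_pos: [0.5957, -0.2286, 0.2485]
tool_rot: [-180.0, 0.0, -4.7]
force: [-0.4, 0.6, -8.6]
grip_width: 0.0138
```

Request:
arm_command(targets=[[[0,0,0.001,0,0,0,1],[0,0,0.002,0,0,0,1],[0,0,0.003,0,0,0,1],[0,0,0.004,0,0,0,1],[0,0,0.005,0,0,0,1],[0,0,0.006,0,0,0,1],[0,0,0.007,0,0,0,1],[0,0,0.008,0,0,0,1],[0,0,0.009,0,0,0,1],[0,0,0.01,0,0,0,1]]])

```text
time_s: 11.0
tool_pos: [0.5959, -0.229, 0.2392]
tool_rot: [180.0, -0.0, -4.7]
force: [0.2, -0.3, -7.1]
grip_width: 0.0138
```

```bash
cat > st.py <<'E'
from h import *
s=get_obs(); print(s['time_s'],np.round(s['tool_pos'],4),np.round(s['tool_rot'],2),'F',np.round(s['force'],2),'T',np.round(s['wrist_torque'],3),'g',s['grip_width'])
E
python3 st.py
```

```text
11.0 [ 0.5959 -0.229   0.2392] [ 1.7998e+02 -2.0000e-02 -4.6700e+00] F [ 0.18 -0.34 -7.11] T [-0.182  0.239 -0.001] g 0.013829575436034656
```

Request:
arm_command(targets=[[[0,0,0.0015,0,0,0,1],[0,0,0.003,0,0,0,1],[0,0,0.0045,0,0,0,1],[0,0,0.006,0,0,0,1],[0,0,0.0075,0,0,0,1],[0,0,0.009,0,0,0,1],[0,0,0.0105,0,0,0,1],[0,0,0.012,0,0,0,1],[0,0,0.0135,0,0,0,1],[0,0,0.015,0,0,0,1]]])

```text
time_s: 12.0
tool_pos: [0.5959, -0.2294, 0.2243]
tool_rot: [180.0, -0.0, -4.7]
force: [-1.1, -3.4, -2.1]
grip_width: 0.0141
```

```bash
python3 st.py
```

```text
12.0 [ 0.5959 -0.2294  0.2243] [ 1.7995e+02 -4.0000e-02 -4.6800e+00] F [-1.12 -3.39 -2.12] T [-0.963  0.509 -0.034] g 0.01413891682794285
```

```bash
python3 - <<'E'
from h import *
c=cam('wrist')
im=cv2.resize(c['img'][180:300,200:360],(800,600),interpolation=cv2.INTER_CUBIC)
cv2.imwrite('pics/m6.png',im[:,:,::-1])
E
python3 st.py
```

```text
12.05 [ 0.5959 -0.2293  0.224 ] [ 1.7996e+02 -2.0000e-02 -4.6800e+00] F [ 0.26 -3.04 -3.27] T [-0.879  0.307 -0.044] g 0.013612618275973584
```

View pics/m6.png

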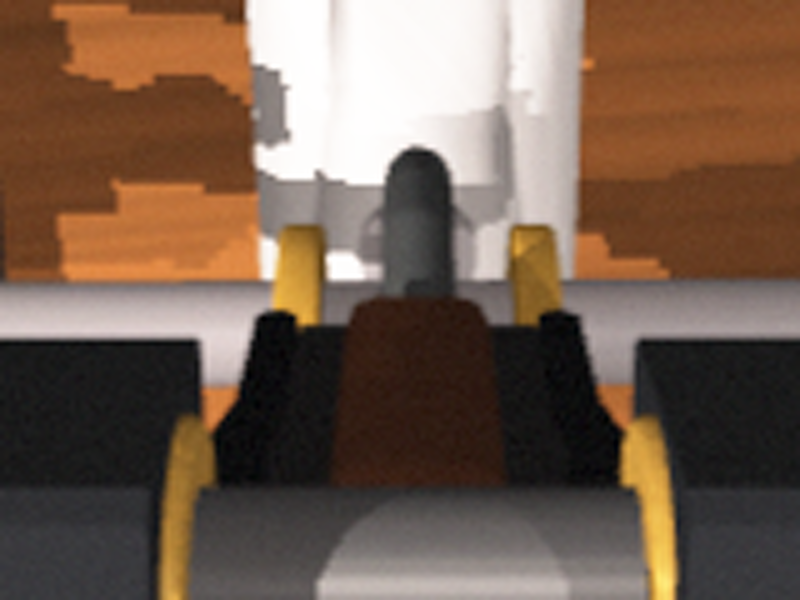

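Request:
arm_command(targets=[[[0,0.0005,0.0012,0,0,0,1],[0,0.001,0.0024,0,0,0,1],[0,0.001,0.0036,0,0,0,1],[0,0.001,0.0048,0,0,0,1],[0,0.001,0.006,0,0,0,1],[0,0.001,0.0065,0,0,0,1],[0,0.001,0.007,0,0,0,1],[0,0.001,0.007,0,0,0,1]]])

```text
time_s: 12.85
tool_pos: [0.5959, -0.2293, 0.2171]
tool_rot: [-180.0, -0.0, -4.6]
force: [-1.6, -0.1, -1.1]
grip_width: 0.0135
```

```bash
python3 st.py
```

```text
12.85 [ 0.5959 -0.2293  0.2171] [-179.97   -0.     -4.63] F [-1.64 -0.11 -1.07] T [-0.157  0.57  -0.004] g 0.01354140808569274
```

Request:
arm_command(targets=[[[-0.0005,0,0.001,0,0,0,1],[-0.001,0,0.002,0,0,0,1],[-0.001,0,0.003,0,0,0,1],[-0.001,0,0.003,0,0,0,1],[-0.001,0,0.003,0,0,0,1]]])

```text
time_s: 13.35
tool_pos: [0.5957, -0.2293, 0.2144]
tool_rot: [-180.0, -0.1, -4.6]
force: [1.5, -0.1, -0.4]
grip_width: 0.0138
```

```bash
python3 st.py;  python3 - <<'E'
from h import *
d=cam('scene')
im=cv2.resize(d['img'][190:340,190:390],(800,600),interpolation=cv2.INTER_CUBIC)
cv2.imwrite('pics/m7.png',im[:,:,::-1])
W=cloud(d)
P=np.vstack([sel(W,(.56,-.33,.16),(.64,-.25,.245)),sel(W,(.56,-.21,.16),(.64,-.12,.228))]); print(barfit(P))
E
python3 st.py
```

```text
13.35 [ 0.5957 -0.2293  0.2144] [-1.7999e+02 -1.0000e-01 -4.6200e+00] F [ 1.5  -0.13 -0.36] T [-0.1   -0.323 -0.019] g 0.01379566498450183
(array([0.61511107, 0.07738947]), array([0.2062585 , 0.05042342]))
13.4 [ 0.5957 -0.2293  0.2144] [-1.7998e+02 -1.0000e-01 -4.6200e+00] F [1.74 1.17 0.19] T [-0.017 -0.448  0.038] g 0.013740737942952825
```

View pics/m7.png

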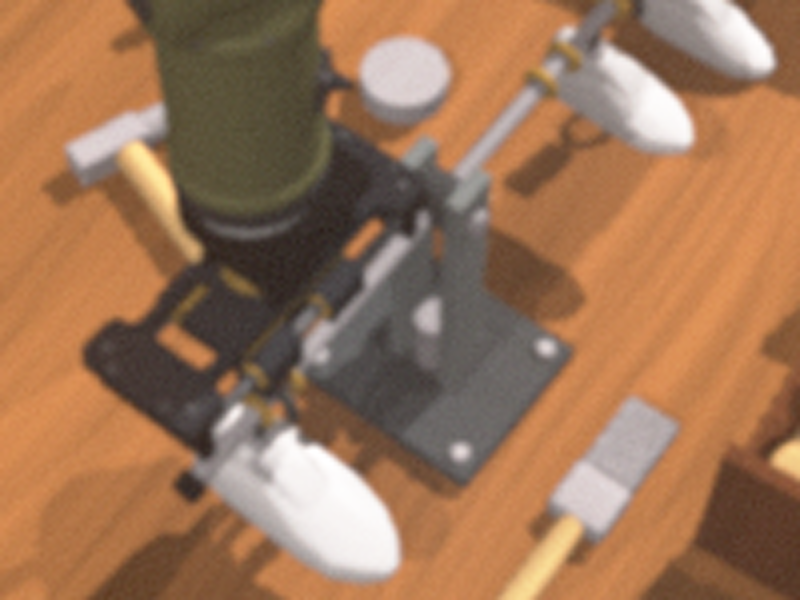

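Request:
arm_command(targets=[[[0.0005,0,0,0,0,0,1],[0.0005,0,0,0,0,0,1],[0.0005,0,0,0,0,0,1]]], newtons=3)

```text
time_s: 13.7
tool_pos: [0.5955, -0.2292, 0.214]
tool_rot: [-180.0, -0.0, -4.6]
force: [2.3, 1.8, 0.6]
grip_width: 0.0142
```

```bash
python3 st.py
```

```text
13.7 [ 0.5955 -0.2292  0.214 ] [-179.96   -0.     -4.63] F [2.26 1.84 0.61] T [ 0.243 -0.213 -0.007] g 0.014180251534683143
```

Request:
arm_command(targets=[[[0,0,0,0,0,0,0.5],[0,0,0,0,0,0,0.3],[0,0,0,0,0,0,0],[0,0,0,0,0,0,0],[0,0,0,0,0,0,0],[0,0,0,0,0,0,0]]])

```text
time_s: 14.3
tool_pos: [0.5953, -0.2297, 0.2141]
tool_rot: [-180.0, 0.0, -4.7]
force: [-0.1, 0.5, -0.2]
grip_width: 0.043
```

```bash
python3 st.py; python3 - <<'E'
from h import *
c=cam('wrist')
im=cv2.resize(c['img'][150:360,140:420],(800,600),interpolation=cv2.INTER_CUBIC)
cv2.imwrite('pics/m8.png',im[:,:,::-1])
E
```

```text
14.3 [ 0.5953 -0.2297  0.2141] [-180.      0.     -4.66] F [-0.09  0.5  -0.22] T [-0.003  0.158  0.09 ] g 0.042958086875398184
```

View pics/m8.png

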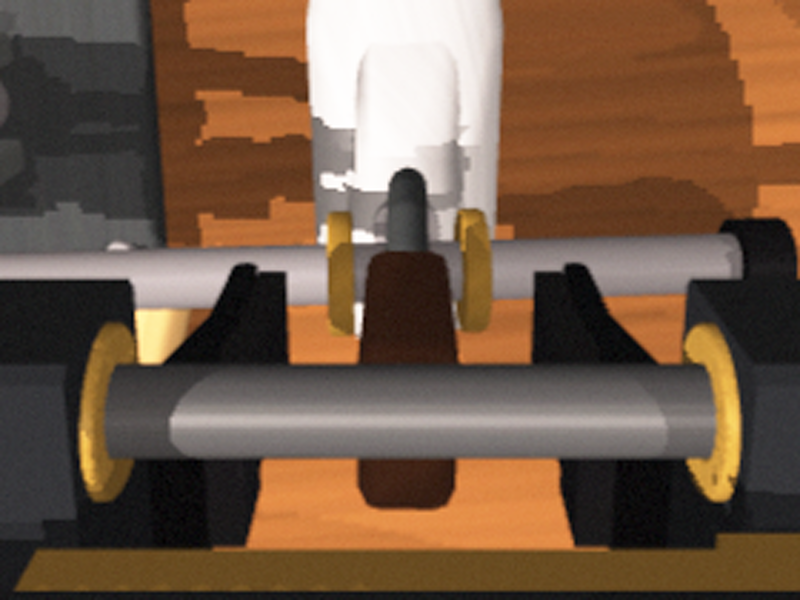

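```bash
python3 - <<'E'
from h import *
a=(.5953,-.2297,.36,-4.7)
w=[(.5953+.026*f,-.2297+.519*f,.36,-4.7+180*f) for f in np.arange(1,23)/22]
for i in (0,10,20):
  for r in rows(w[i:i+10],-.2,a if i==0 else w[i-1]): print(r)
  print()
E
```

```text
[-0.0008, -0.0236, -0.0, -0.0, 0.0, -8.2, -0.2]
[-0.0015, -0.0472, -0.0, 0.0, 0.0, -16.4, -0.2]
[-0.0023, -0.0708, -0.0, -0.0, 0.0, -24.5, -0.2]
[-0.003, -0.0944, -0.0, 0.0, 0.0, -32.7, -0.2]
[-0.0038, -0.118, -0.0, -0.0, 0.0, -40.9, -0.2]
[-0.0045, -0.1417, -0.0, -0.0, 0.0, -49.1, -0.2]
[-0.0053, -0.1653, -0.0, 0.0, 0.0, -57.3, -0.2]
[-0.006, -0.1889, -0.0, -0.0, 0.0, -65.5, -0.2]
[-0.0068, -0.2125, -0.0, 0.0, 0.0, -73.6, -0.2]
[-0.0076, -0.2361, -0.0, -0.0, 0.0, -81.8, -0.2]

[0.0233, -0.0041, -0.0, -0.0, 0.0, -8.2, -0.2]
[0.0465, -0.0082, -0.0, 0.0, 0.0, -16.4, -0.2]
[0.0698, -0.0123, -0.0, 0.0, 0.0, -24.5, -0.2]
[0.093, -0.0164, -0.0, 0.0, 0.0, -32.7, -0.2]
[0.1163, -0.0205, -0.0, -0.0, 0.0, -40.9, -0.2]
[0.1396, -0.0246, -0.0, 0.0, 0.0, -49.1, -0.2]
[0.1628, -0.0288, -0.0, -0.0, 0.0, -57.3, -0.2]
[0.1861, -0.0329, -0.0, 0.0, 0.0, -65.5, -0.2]
[0.2093, -0.037, -0.0, -0.0, 0.0, -73.6, -0.2]
[0.2326, -0.0411, -0.0, 0.0, 0.0, -81.8, -0.2]

[0.0074, 0.0224, 0.0, -0.0, 0.0, -8.2, -0.2]
[0.0148, 0.0449, 0.0, 0.0, 0.0, -16.4, -0.2]
```

Request:
arm_command(targets=[[[0,0,-0.01,0,0,0,0],[0,0,-0.025,0,0,0,0],[0,0,-0.045,0,0,0,0],[0,0,-0.07,0,0,0,0],[0,0,-0.1,0,0,0,0],[0,0,-0.13,0,0,0,0],[0,0,-0.146,0,0,0,0]]])

```text
time_s: 15.05
tool_pos: [0.5959, -0.2304, 0.3647]
tool_rot: [179.9, -0.3, -4.7]
force: [0.0, 0.1, -0.2]
grip_width: 0.0432
```

Request:
arm_command(targets=[[[-0.001,-0.024,0,0,0,-8,0],[-0.0015,-0.047,0,0,0,-16,0],[-0.002,-0.071,0,0,0,-24.5,0],[-0.003,-0.094,0,0,0,-32.5,0],[-0.004,-0.118,0,0,0,-41,0],[-0.0045,-0.142,0,0,0,-49,0],[-0.005,-0.165,0,0,0,-57,0],[-0.006,-0.189,0,0,0,-65.5,0],[-0.007,-0.2125,0,0,0,-73.5,0],[-0.0075,-0.236,0,0,0,-81.8,0]]])

```text
time_s: 16.05
tool_pos: [0.6072, 0.0068, 0.362]
tool_rot: [179.9, -0.0, 77.5]
force: [1.0, 0.7, -0.3]
grip_width: 0.0434
```

Request:
arm_command(targets=[[[0.023,-0.004,0,0,0,-8,0],[0.0465,-0.008,0,0,0,-16.4,0],[0.07,-0.012,0,0,0,-24.5,0],[0.093,-0.0165,0,0,0,-32.7,-0.3],[0.116,-0.0205,0,0,0,-41,-0.3],[0.14,-0.025,0,0,0,-49,-0.3],[0.163,-0.029,0,0,0,-57,-0.3],[0.186,-0.033,0,0,0,-65.5,-0.3],[0.209,-0.037,0,0,0,-73.5,-0.3],[0.2325,-0.041,0,0,0,-81.8,-0.3]]])

```text
time_s: 17.05
tool_pos: [0.6191, 0.2425, 0.362]
tool_rot: [179.9, 0.1, 159.2]
force: [0.1, 0.1, 0.4]
grip_width: 0.0567
```

Request:
arm_command(targets=[[[0.0075,0.022,0,0,0,-8,-0.3],[0.015,0.042,0.01,0,0,-16.4,-0.3],[0.015,0.045,0.02,0,0,-16.4,-0.3],[0.015,0.045,0.03,0,0,-16.4,-0.3],[0.015,0.045,0.03,0,0,-16.4,-0.3],[0.015,0.045,0.03,0,0,-16.4,-0.3]]])

```text
time_s: 17.65
tool_pos: [0.6213, 0.2873, 0.3304]
tool_rot: [-180.0, 0.0, 175.1]
force: [0.3, -0.4, 0.9]
grip_width: 0.0568
```

```bash
python3 st.py; python3 - <<'E'
from h import *
c=cam('wrist','w9.png'); W=cloud(c); print(np.round(get_obs()['qpos']))
for nm,lo,hi in [('b body',(.5,.2,.01),(.75,.345,.075)),('b grip',(.58,.26,.15),(.66,.32,.24))]:
    P=sel(W,lo,hi)
    if len(P): print(nm,len(P),minrect(P),P[:,2].max())
t=cam('top','t9.png'); WT=cloud(t)
for lo,hi in [((.56,-.31,.15),(.64,-.26,.24)),((.56,-.2,.15),(.64,-.11,.26)),((.56,-.03,.15),(.64,.1,.26))]:
    P=sel(WT,lo,hi)
    if len(P)>20: print(len(P),barfit(P))
E
```

```text
17.65 [0.6213 0.2873 0.3304] [-1.7995e+02  2.0000e-02  1.7513e+02] F [ 0.3  -0.41  0.93] T [ 0.043 -0.014  0.01 ] g 0.05681431606843707
[-34.  21.  10.  67.  -3.  92.  60.]
b body 1810 [array([634.8, 293.7]), array([ 45.6, 114.5]), 85.7] 0.07489066176106374
b grip 523 [array([624. , 293.1]), array([13.8, 26.4]), 85.1] 0.19141599856392216
75 (array([0.60722744, 0.06512071]), array([1.90210348e-01, 3.53658575e-05]))
123 (array([0.61254454, 0.08835411]), array([0.21077265, 0.07531384]))
207 (array([0.6111674 , 0.08166949]), array([0.20883958, 0.07887978]))
```

View pics/w9.png

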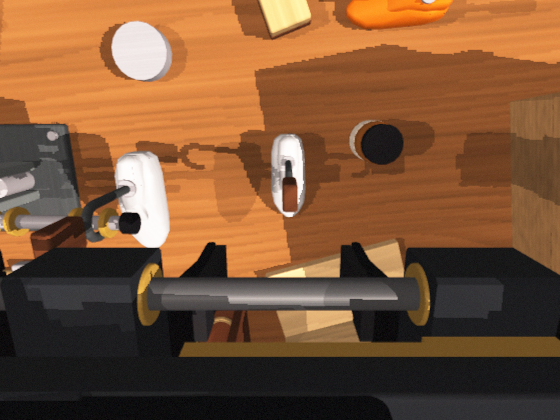

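View pics/t9.png

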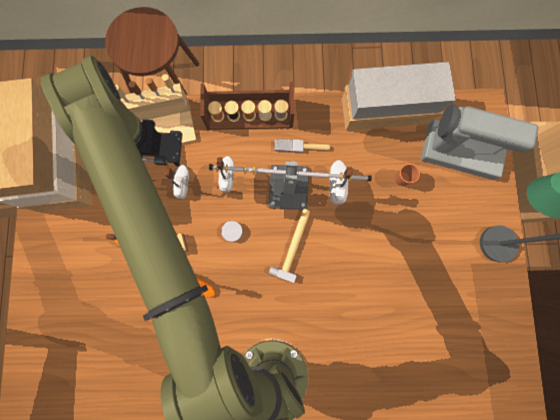

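Request:
arm_command(targets=[[[-0.001,0.004,0.03,0,0,-0.2,-0.3],[-0.001,0.004,0.07,0,0,-0.2,-0.3],[-0.001,0.004,0.11,0,0,-0.2,-0.3],[-0.001,0.004,0.145,0,0,-0.2,-0.3],[-0.001,0.004,0.17,0,0,-0.2,-0.3],[-0.001,0.004,0.18,0,0,-0.2,-0.3],[-0.001,0.004,0.181,0,0,-0.2,-0.3],[-0.001,0.004,0.181,0,0,-0.2,-0.3]]])

```text
time_s: 18.55
tool_pos: [0.6233, 0.2935, 0.1509]
tool_rot: [179.9, 0.1, 175.5]
force: [0.2, -0.2, 0.6]
grip_width: 0.0566
```

```bash
python3 st.py; python3 - <<'E'
from h import *
c=cam('wrist','w10.png'); W=cloud(c)
E
```

```text
18.55 [0.6233 0.2935 0.1509] [1.7992e+02 1.3000e-01 1.7552e+02] F [ 0.23 -0.2   0.65] T [ 0.034 -0.004  0.021] g 0.056637531261741945
```

View pics/w10.png

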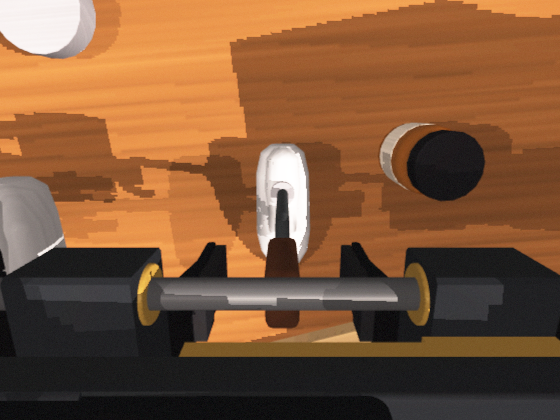

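Request:
arm_command(targets=[[[0,0,0.0015,0,0,0,1],[0,0,0.0015,0,0,0,1],[0,0,0.0015,0,0,0,1],[0,0,0.0015,0,0,0,1],[0,0,0.0015,0,0,0,1],[0,0,0.0015,0,0,0,1],[0,0,0.0015,0,0,0,1],[0,0,0.0015,0,0,0,1],[0,0,0.0015,0,0,0,1],[0,0,0.0015,0,0,0,1]]], newtons=35)

```text
time_s: 19.6
tool_pos: [0.6222, 0.2931, 0.1476]
tool_rot: [-180.0, -0.0, 175.5]
force: [-0.4, -1.1, -0.7]
grip_width: 0.0139
```

```bash
python3 st.py; python3 - <<'E'
from h import *
c=cam('scene','s11.png')
E
```

```text
19.6 [0.6222 0.2931 0.1476] [-179.99   -0.    175.54] F [-0.44 -1.12 -0.69] T [-0.022  0.021 -0.048] g 0.01392678086943861
```

View pics/s11.png

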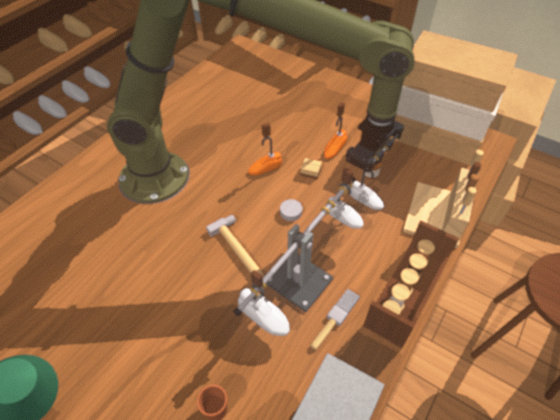

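```bash
python3 - <<'E'
from h import *
w=[(.6222,.2931,.2746,175.4),(.5,.27,.2746,175.4),(.4975,.0565,.2746,175.4)]
for r in rows(w,1): print(r)
E
```

```text
[0.0, -0.0001, -0.127, -0.0, -0.0, 0.1, 1]
[0.12, -0.0326, -0.127, -0.0, -0.0, 0.1, 1]
[0.106, -0.2456, -0.127, -0.0, -0.0, 0.1, 1]
```

Request:
arm_command(targets=[[[0,0,-0.005,0,0,0,1],[0,0,-0.015,0,0,0,1],[0,0,-0.03,0,0,0,1],[0,0,-0.05,0,0,0,1],[0,0,-0.075,0,0,0,1],[0,0,-0.1,0,0,0,1],[0,0,-0.12,0,0,0,1],[0,0,-0.127,0,0,0,1],[0,0,-0.127,0,0,0,1],[0,0,-0.127,0,0,0,1]]])

```text
time_s: 20.65
tool_pos: [0.6218, 0.2931, 0.2737]
tool_rot: [-180.0, -0.1, 175.6]
force: [1.1, -0.6, -4.1]
grip_width: 0.0134
```

```bash
python3 st.py; python3 - <<'E'
from h import *
c=cam('wrist','w12.png')
E
```

```text
20.65 [0.6218 0.2931 0.2737] [-1.7996e+02 -7.0000e-02  1.7555e+02] F [ 1.11 -0.6  -4.07] T [-0.046  0.046 -0.001] g 0.013432112649178065
```

View pics/w12.png

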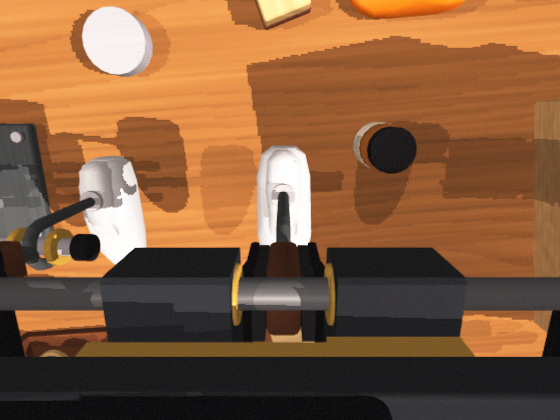

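Request:
arm_command(targets=[[[0.015,-0.004,0,0,0,0,1],[0.04,-0.011,0,0,0,0,1],[0.07,-0.019,0,0,0,0,1],[0.1,-0.027,0,0,0,0,1],[0.118,-0.04,0,0,0,0,1],[0.12,-0.065,0,0,0,0,1],[0.118,-0.095,0,0,0,0,1],[0.116,-0.125,0,0,0,0,1],[0.114,-0.155,0,0,0,0,1],[0.112,-0.185,0,0,0,0,1]]])

```text
time_s: 21.7
tool_pos: [0.4954, 0.1161, 0.2734]
tool_rot: [-180.0, -0.1, 175.6]
force: [-0.0, -0.7, -3.6]
grip_width: 0.0133
```

Request:
arm_command(targets=[[[-0.003,-0.025,0,0,0,0,1],[-0.005,-0.045,0,0,0,0,1],[-0.006,-0.057,0,0,0,0,1],[-0.006,-0.0605,0,0,0,0,1],[-0.006,-0.0605,0,0,0,0,1],[-0.006,-0.0605,0,0,0,0,1],[-0.006,-0.0605,0,0,0,0,1]]])

```text
time_s: 22.4
tool_pos: [0.4974, 0.0581, 0.2744]
tool_rot: [180.0, -0.0, 175.7]
force: [0.4, 0.4, -4.1]
grip_width: 0.0139
```

```bash
python3 st.py; python3 - <<'E'
from h import *
c=cam('wrist','w13.png'); d=cam('scene'); t=cam('top')
im=np.hstack([cv2.resize(d['img'][130:280,240:440],(400,300),interpolation=cv2.INTER_CUBIC),cv2.resize(t['img'][130:235,200:340],(400,300),interpolation=cv2.INTER_CUBIC)])
cv2.imwrite('pics/m13.png',im[:,:,::-1])
for n,W in (('S',cloud(d)),('T',cloud(t))):
  P=sel(W,(.56,-.03,.19),(.64,.095,.24))
  if len(P)>30:
    cx,cz=barfit(P); print(n,len(P),'x',cx,'z',cz, 'at saddle',cx@[1,.047],cz@[1,.047])
    dz=P[:,2]-(cz[0]+cz[1]*P[:,1]); m=dz>.004
    h,e=np.histogram(P[m,1],bins=np.arange(-.03,.1,.003)); print([(round(float(a),3),int(k)) for a,k in zip(e,h) if k])
E
```

```text
22.4 [0.4974 0.0581 0.2744] [ 1.7999e+02 -1.0000e-02  1.7567e+02] F [ 0.4   0.39 -4.11] T [-0.013  0.012  0.005] g 0.013898029924000556
S 254 x [0.61379661 0.08196919] z [0.20925695 0.07953431] at saddle 0.6176491581907161 0.21299506666896903
[(-0.006, 1), (0.027, 1), (0.03, 5), (0.033, 6), (0.042, 1), (0.054, 1), (0.057, 7), (0.06, 2)]
T 81 x [0.61089575 0.08833697] z [0.20984235 0.07322272] at saddle 0.6150475860541462 0.21328382133029303
[]
```

View pics/m13.png

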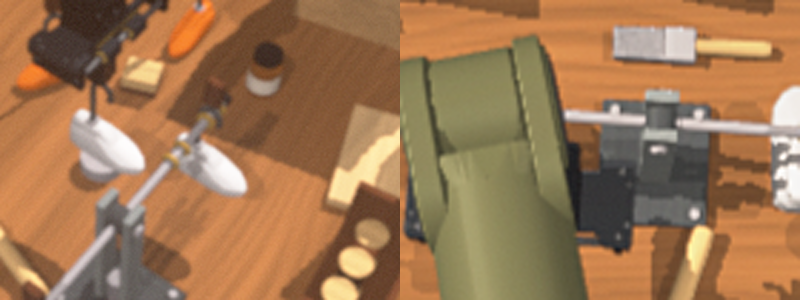

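View pics/w13.png

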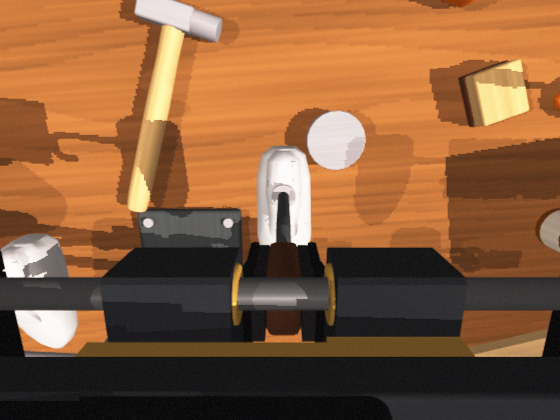

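Request:
arm_command(targets=[[[-0.01,0,0,0,0,0.2,1],[-0.024,-0.0005,0,0,0,0.2,1],[-0.04,-0.0005,0,0,0,0.2,1],[-0.056,-0.001,0,0,0,0.2,1],[-0.073,-0.001,0,0,0,0.2,1],[-0.09,-0.001,0,0,0,0.2,1],[-0.104,-0.001,0,0,0,0.2,1],[-0.114,-0.001,0,0,0,0.2,1],[-0.1195,-0.001,0,0,0,0.2,1],[-0.1195,-0.001,0,0,0,0.2,1]]])

```text
time_s: 23.55
tool_pos: [0.6171, 0.0463, 0.2741]
tool_rot: [-180.0, -0.0, 175.3]
force: [-1.2, -1.0, -3.5]
grip_width: 0.0137
```

Request:
arm_command(targets=[[[0,0,0,0,0,0,1],[0,0,0,0,0,0,1]]])

```text
time_s: 23.75
tool_pos: [0.6161, 0.0465, 0.2747]
tool_rot: [180.0, -0.0, 175.4]
force: [0.2, 0.9, -3.7]
grip_width: 0.0134
```

```bash
python3 st.py; python3 - <<'E'
from h import *
d=cam('scene')
im=cv2.resize(d['img'][170:260,280:400],(800,600),interpolation=cv2.INTER_CUBIC)
cv2.imwrite('pics/m14.png',im[:,:,::-1]); c=cam('wrist','w14.png')
E
```

```text
23.75 [0.6161 0.0465 0.2747] [ 1.7998e+02 -1.0000e-02  1.7536e+02] F [ 0.17  0.92 -3.75] T [ 0.037  0.012 -0.006] g 0.01336177946030072
```

View pics/m14.png

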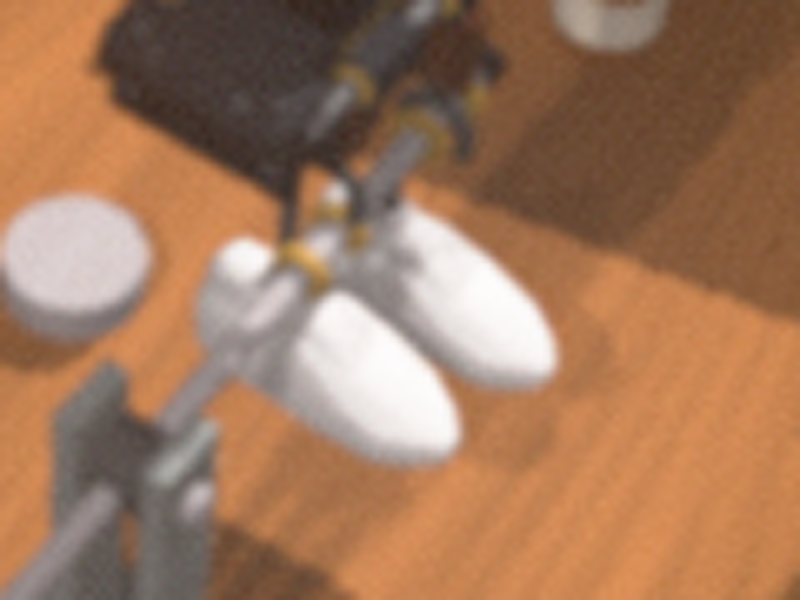

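View pics/w14.png

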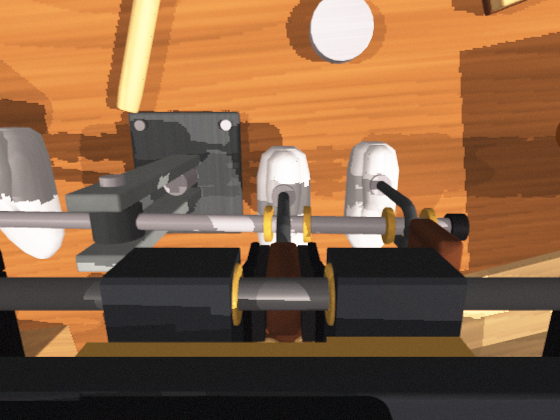

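Request:
arm_command(targets=[[[0,0.001,0.004,0,0,0,1],[0,0.002,0.01,0,0,0,1],[0,0.002,0.016,0,0,0,1],[0,0.002,0.022,0,0,0,1],[0,0.002,0.027,0,0,0,1],[0,0.002,0.032,0,0,0,1],[0,0.002,0.035,0,0,0,1],[0,0.002,0.036,0,0,0,1],[0,0.002,0.036,0,0,0,1]]])

```text
time_s: 24.75
tool_pos: [0.6167, 0.0484, 0.2385]
tool_rot: [180.0, -0.0, 175.3]
force: [-0.3, 0.1, -3.9]
grip_width: 0.0137
```

```bash
python3 st.py; python3 - <<'E'
from h import *
c=cam('wrist')
im=cv2.resize(c['img'][140:290,180:380],(800,600),interpolation=cv2.INTER_CUBIC)
cv2.imwrite('pics/m15.png',im[:,:,::-1])
E
```

```text
24.75 [0.6167 0.0484 0.2385] [180.    -0.   175.35] F [-0.29  0.12 -3.91] T [0.015 0.055 0.05 ] g 0.01368356686893037
```

View pics/m15.png

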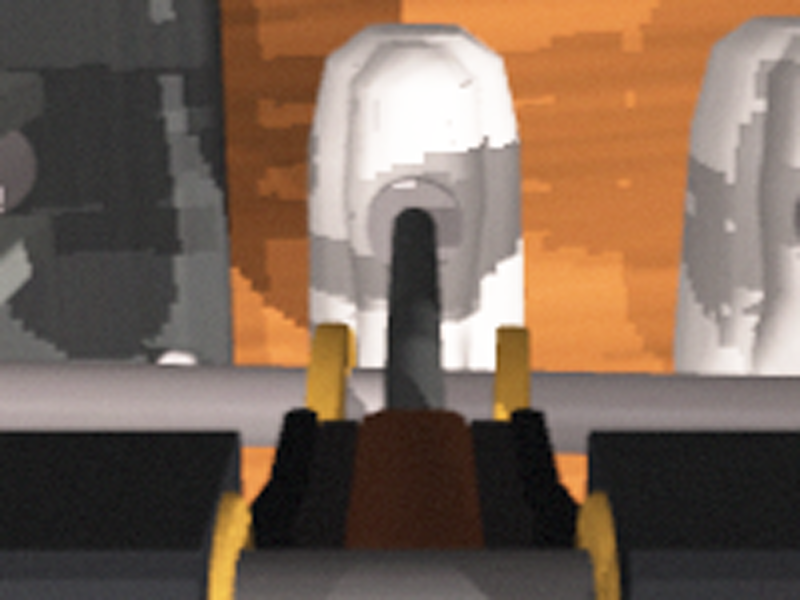

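Request:
arm_command(targets=[[[0,0,0.0015,0,0,0,1],[0,0,0.003,0,0,0,1],[0,0,0.0045,0,0,0,1],[0,0,0.0055,0,0,0,1],[0,0,0.0065,0,0,0,1],[0,0,0.0075,0,0,0,1],[0,0,0.0085,0,0,0,1],[0,0,0.0095,0,0,0,1],[0,0,0.0105,0,0,0,1],[0,0,0.0105,0,0,0,1]]])

```text
time_s: 25.8
tool_pos: [0.6168, 0.0487, 0.2281]
tool_rot: [180.0, 0.0, 175.4]
force: [0.4, -0.2, -3.0]
grip_width: 0.0137
```

```bash
python3 st.py
```

```text
25.8 [0.6168 0.0487 0.2281] [1.7998e+02 1.0000e-02 1.7536e+02] F [ 0.41 -0.17 -2.95] T [0.183 0.087 0.037] g 0.013696769142933413
```

Request:
arm_command(targets=[[[0,0,0.0007,0,0,0,1],[0,0,0.0015,0,0,0,1],[0,0,0.002,0,0,0,1],[0,0,0.003,0,0,0,1],[0,0,0.0035,0,0,0,1],[0,0,0.004,0,0,0,1],[0,0,0.004,0,0,0,1]]])

```text
time_s: 26.5
tool_pos: [0.6169, 0.0488, 0.2242]
tool_rot: [180.0, 0.0, 175.4]
force: [-0.5, 2.6, -1.1]
grip_width: 0.0137
```

```bash
python3 st.py; python3 -c "
from h import *
for i in range(3): cam('wrist')"; python3 st.py
```

```text
26.5 [0.6169 0.0488 0.2242] [1.7996e+02 2.0000e-02 1.7536e+02] F [-0.48  2.65 -1.05] T [ 0.526  0.1   -0.011] g 0.013683627144303188
26.65 [0.6169 0.0488 0.2242] [1.7996e+02 2.0000e-02 1.7536e+02] F [-0.47  2.6   0.35] T [ 0.601  0.051 -0.003] g 0.013868045677840363
```

Request:
arm_command(targets=[[[0,0.0005,0.0003,0,0,0,1],[0,0.001,0.0006,0,0,0,1],[0,0.001,0.001,0,0,0,1],[0,0.001,0.001,0,0,0,1]]])

```text
time_s: 27.05
tool_pos: [0.6169, 0.049, 0.2231]
tool_rot: [-180.0, 0.0, 175.3]
force: [-0.1, 0.6, 0.5]
grip_width: 0.0137
```

```bash
for i in 1 2 3 4 5 6; do python3 -c "
from h import *
cam('wrist')"; python3 st.py; done
```

```text
27.1 [0.6169 0.049  0.2231] [-1.7998e+02  1.0000e-02  1.7533e+02] F [-0.08  0.53 -0.21] T [ 0.191  0.123 -0.037] g 0.013959226585712909
27.15 [0.6169 0.049  0.2231] [-1.7998e+02  1.0000e-02  1.7533e+02] F [-0.69  0.6  -0.11] T [0.102 0.091 0.047] g 0.013276538800965406
27.2 [0.6169 0.049  0.2231] [-1.7998e+02  1.0000e-02  1.7533e+02] F [-0.19  0.37 -0.19] T [ 0.231  0.127 -0.018] g 0.013894441808530857
27.25 [0.6168 0.049  0.2231] [-1.7998e+02  1.0000e-02  1.7533e+02] F [0.32 0.67 0.01] T [0.153 0.084 0.014] g 0.013777196157215519
27.3 [0.6169 0.049  0.2231] [-1.7998e+02  1.0000e-02  1.7533e+02] F [0.17 0.62 0.55] T [ 0.062  0.091 -0.01 ] g 0.013793852273244717
27.35 [0.6169 0.0491 0.2231] [-1.7998e+02  1.0000e-02  1.7533e+02] F [-0.6   1.04  0.85] T [ 0.109  0.062 -0.033] g 0.014108324371717357
```

Request:
arm_command(targets=[[[0,0,0,0,0,0,1],[0,0,0,0,0,0,1],[0,0,0,0,0,0,0.5],[0,0,0,0,0,0,0.3],[0,0,0,0,0,0,0.1],[0,0,0,0,0,0,0.1],[0,0,0,0,0,0,0.1],[0,0,0,0,0,0,0.1]]], newtons=3)

```text
time_s: 28.15
tool_pos: [0.6168, 0.0494, 0.2231]
tool_rot: [180.0, 0.0, 175.3]
force: [-0.7, 0.1, -0.2]
grip_width: 0.0386
```

```bash
python3 st.py; python3 - <<'E'
from h import *
c=cam('wrist')
im=cv2.resize(c['img'][140:350,140:420],(800,600),interpolation=cv2.INTER_CUBIC)
cv2.imwrite('pics/m16.png',im[:,:,::-1])
E
```

```text
28.15 [0.6168 0.0494 0.2231] [1.7999e+02 1.0000e-02 1.7535e+02] F [-0.71  0.15 -0.18] T [ 0.029  0.065 -0.004] g 0.03861512054423022
```

View pics/m16.png

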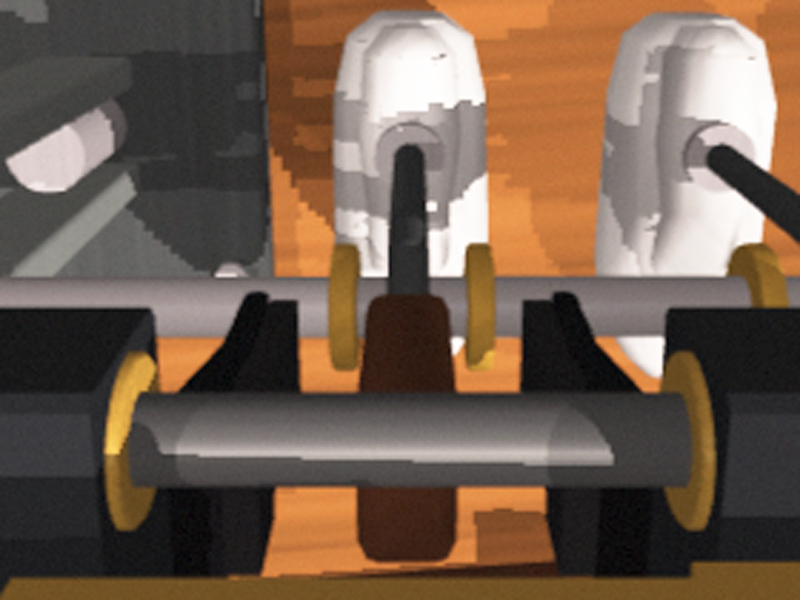

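Released with the hook between the collars; now straight up and away, then check.

Request:
arm_command(targets=[[[0,0,-0.01,0,0,0,0.1],[0,0,-0.025,0,0,0,0.1],[0,0,-0.045,0,0,0,0.1],[0,0,-0.07,0,0,0,0.1],[0,0,-0.1,0,0,0,0.1],[0,0,-0.13,0,0,0,0.1],[0.03,0,-0.15,0,0,0,0.1],[0.07,0,-0.16,0,0,0,0.1],[0.11,0,-0.16,0,0,0,0.1],[0.13,0,-0.16,0,0,0,0.1]]])

```text
time_s: 29.2
tool_pos: [0.4852, 0.06, 0.386]
tool_rot: [179.9, 0.2, 175.4]
force: [-0.2, -0.3, -0.4]
grip_width: 0.0391
```

Request:
arm_command(targets=[[[0,0.03,0,0,0,0,0],[0,0.07,0,0,0,0,0],[0,0.11,0,0,0,0,0],[0,0.15,0,0,0,0,0],[0,0.19,0,0,0,0,0],[0,0.22,0,0,0,0,0],[0,0.22,0,0,0,0,0],[0,0.22,0,0,0,0,0],[0,0.22,0,0,0,0,0]]])

```text
time_s: 30.1
tool_pos: [0.5056, 0.2778, 0.3842]
tool_rot: [180.0, 0.1, 175.2]
force: [-0.9, -0.8, 0.0]
grip_width: 0.0436
```

```bash
python3 st.py; python3 - <<'E'
from h import *
d=cam('scene','s17.png'); t=cam('top','t17.png')
for n,W in (('S',cloud(d)),('T',cloud(t))):
  for lo,hi in [((.56,-.2,.17),(.64,-.11,.26)),((.56,-.03,.17),(.64,.02,.26))]:
    P=sel(W,lo,hi)
    if len(P)>20: print(n,len(P),barfit(P))
  for nm,lo,hi in [('a',(.58,.11,.215),(.67,.15,.3)),('b',(.58,.03,.23),(.67,.07,.3)),('c',(.55,-.26,.225),(.64,-.2,.3))]:
    P=sel(W,lo,hi); print(nm,len(P),minrect(P) if len(P)>3 else '',np.round(P[:,2].max(),3) if len(P) else '')
im=np.hstack([cv2.resize(d['img'][150:350,210:410],(400,400),interpolation=cv2.INTER_CUBIC),cv2.resize(t['img'][130:235,200:305+105],(400,400*105//210),interpolation=cv2.INTER_CUBIC) if 0 else cv2.resize(t['img'][120:320,200:400],(400,400),interpolation=cv2.INTER_CUBIC)])
cv2.imwrite('pics/m17.png',im[:,:,::-1])
E
```

```text
30.1 [0.5056 0.2778 0.3842] [1.7999e+02 9.0000e-02 1.7523e+02] F [-0.94 -0.81  0.05] T [0.008 0.032 0.041] g 0.043596732587614664
S 180 (array([0.61171014, 0.06398174]), array([0.20447181, 0.00270736]))
S 84 (array([0.61372831, 0.06395742]), array([0.20469096, 0.02086516]))
a 154 [array([622.7, 126. ]), array([17.2, 26.4]), 75.7] 0.268
b 136 [array([617.3,  47.2]), array([17.5, 26.2]), 89.3] 0.267
c 163 [array([ 595.9, -231.6]), array([14.6, 26.4]), 88.9] 0.267
T 129 (array([0.61287664, 0.09101177]), array([0.20475087, 0.00613472]))
T 70 (array([0.61043632, 0.01738633]), array([0.2048899 , 0.02446358]))
a 77 [array([621.1, 126.2]), array([14.1, 25.4]), 89.9] 0.269
b 66 [array([616.8,  46.8]), array([14.2, 26.5]), 84.1] 0.268
c 79 [array([ 594.1, -230.1]), array([13.7, 25.6]), 86.0] 0.267
```

View pics/m17.png

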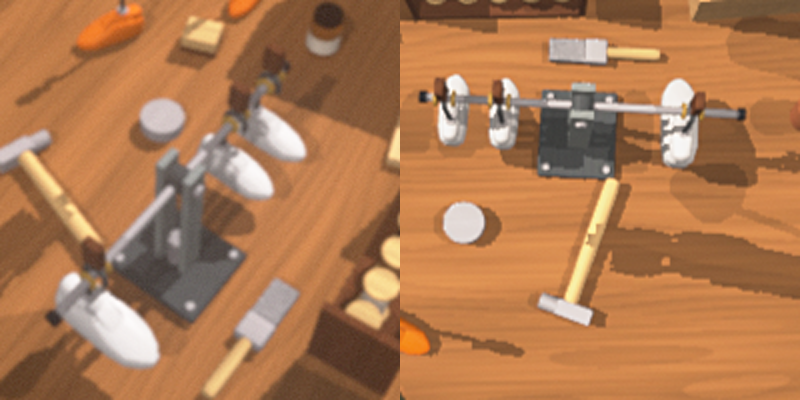

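The bar is level to within about 0.01 rad. All three grips top out at 0.267–0.269 m, and each lies over its own saddle.

```bash
python3 -c "
from cell import *
print(sign_off())"
```

```text
the job is handed in; nothing more can be done
None
```

I hung both lasts in the order asked and handed the job in at about 30 s of the 67 s allowed. `sign_off()` gave no verdict.

- **Large last:** it hangs in the single saddle and weighs about 9 N. I lowered it until the wrist force was near zero (within about 0.6 N vertically), then let go. About 2 N of sideways force remained at that moment.
- **Second small last:** it hangs in the inner saddle and weighs about 4 N. I let it go with the vertical force averaging about zero and under 1 N sideways.

In the last pictures all three hooks sit between their collars, and the three grip tops are within 2 mm of each other at 267–269 mm. The bar is nearly level. Its tilt measured 0.003–0.006 on the single-saddle side and about 0.02 on a short stretch of the two-saddle side; I put that difference down to measurement noise.

The arm was clear of everything. The hammer, tin, brush, glue jar, heel block and orange look-alikes showed no change, though I only checked the bystanders by eye. The cup was barely in the last close-up; I did not check it there.

No check failed. My first positioning over the large last was about 5 mm off, and I corrected it before the fingers closed on the grip.

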